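Slide a battery into its charging bay and drop the retaining bar

TASK

Push the heavy battery across the bench into the charging bay until it sits fully home against the contact panel; push it low, near its base, so that it slides standing flat and never tips, and do not grip or lift it. Then push the raised drop bar over so that it falls across the bay's mouth behind the battery and lies down in its fork. Leave the screw jar, the side cutters and the ball bearing beside the bay where they are.

Things in the scene. Friction and masses are not known exactly. Their poses are not given: they have to be found in the camera images.
- battery: Loose black box battery with grey lid, 70 (its x) x 113 (its y) x 105 mm high, standing on the bench. Origin: centre of its underside, z up. Its +x face, with two metal terminals in the top corners, looks roughly toward the bay and goes in first. Mass 1.1 to 1.7 kg, centred at mid-height; sliding it takes 5 to 12 N. Pushed more than about 45 mm above the bench it may tip.
- battery_face (a point): Point on the flat -x face of the battery, the one to push (it bears a blank paper label): middle of its width, 20 mm above the bench, 35 mm behind the battery's origin. Axes as the battery's.
- charging_bay: Fixed charging bay. Origin: on the bench exactly where the battery's origin lies when home, axes along the battery's; the battery enters along the bay's +x. Two steel cheeks 30 mm high, inner faces at y = +-60.5 mm (4 mm play each side), from x = -40 to +38 mm. A grey contact panel 112 mm high, face at x = +35 mm, stops the battery; the charger stands behind it to x = +101 mm.
- bay_mouth (a point): Middle of the bay's mouth at bench level, 73 mm before the bay's origin (at its x = -73 mm), axes as the bay's. Here the flared guides, 30 mm high, stand at y = +-76 mm; they narrow straight to the cheeks at x = -40 mm. No floor plate or sill: the battery slides on the bare bench throughout.
- bar_fork (a point): Bottom of the fork that takes the drop bar, in the bay's frame at x = -46, y = -80 mm, 36 mm above the bench; prong tops 59 mm high. Opposite it the bar's pivot post, 54 mm high, stands at x = -46, y = +73 to +90 mm.
- drop_bar (a joint): Angle of the drop bar, a round steel bar 10 mm thick with a ball knob on its end, hinged about a level pin along the bay's x axis at x = -46, y = +79, z = 42 mm in the bay's frame. 0: level in the fork, pointing to the bay's -y; pi/2: upright; 1.8 (start): leaning outward on its stop. Pushed (1 N at the knob) toward the bay's -y past upright it falls by itself in 1 to 2 s; blocked if the battery is not home.
- bar_knob (a point): Centre of the black ball knob (22 mm diameter) on the end of the drop bar, 176 mm from the hinge pin; 213 mm above the bench when the bar is open.
- screw_jar: Small upright jar of screws with a yellow lid, 42 x 42 x 96 mm, origin under its centre. Stands beside the bay; not to be moved.
- side_cutter: Side cutters with green handles lying flat, 58 x 176 x 12 mm (length along its y), origin under its centre. Not to be moved.
- bearing: Ball bearing lying flat, 52 mm diameter, 15 mm high, origin under its centre. Not to be moved.

How it is judged:
On the way, in this order (a step that is already met when the one before it is completed fails the run):
1. the battery is fully home in the bay, the bar still up (x of battery in the frame of charging_bay above -0.005 m and y of battery in the frame of charging_bay between -0.008 and 0.008 m and angle between battery's own z axis and vertical below 0.04 rad and value of joint drop_bar above 1 rad), for 0.2 s.
2. the drop bar lies in its fork (value of joint drop_bar below 0.06 rad), for 0.2 s.
At the end, for the whole second after the job is handed in: The battery stands flat and still between the cheeks, within 5 mm of the contact panel and within 0.1 rad of square, and the drop bar lies down in its fork (within 0.06 rad of level) (x of battery in the frame of charging_bay above -0.005 m and y of battery in the frame of charging_bay between -0.008 and 0.008 m and angle between the x axis of battery and the x axis of charging_bay, either way round below 0.1 rad and angle between battery's own z axis and vertical below 0.04 rad and linear speed of battery below 0.01 m/s and value of joint drop_bar below 0.06 rad); the robot touches nothing.
It fails at once if the battery tips (more than 0.14 rad) (angle between battery's own z axis and vertical above 0.14 rad).
It fails at once if the battery is lifted (height (world z) of battery above 0.01 m).
It fails at once if the battery is taken between the fingers (x of the grasp point in the frame of battery between -0.03 and 0.03 m and y of the grasp point in the frame of battery between -0.052 and 0.052 m and z of the grasp point in the frame of battery below 0.103 m).
It fails at once if the screw jar, the side cutters or the ball bearing is moved by more than 20 mm or the jar knocked over (distance of any of screw_jar, side_cutter, bearing from where it was at the start of the episode above 0.02 m or angle between screw_jar's own z axis and vertical above 0.4 rad).
It also fails if it takes over 64 s, if anything falls off the work surface, if the arm or the gripper's body presses on something with over 40 N, if the wrist force passes 120 N, or if a joint passes its speed limit or range.

ROBOT

A 7-joint arm with a two-finger parallel gripper is mounted at the origin on a cart in front of the work surface, level with it; the furniture and walls round the work are solid. World frame = base frame: x ahead of the robot, y to its left, z up, the work surface at z = 0. Lengths are in m, angles in rad, forces in N, time in s.
With the tool pointing down it reaches from about 0.35 to 0.9 m from the base axis. Payload 19.9 kg.
Tool frame: the origin (TCP) lies at the centre of the arm's flange, where the gripper is bolted on; the fingertips stand 173 mm ahead of it and the grasp point (between the pads) lies 155 mm ahead of it (ctrl.tcp_to_tips is the z of the fingertips in the tool frame, in m); z points along the fingers, y is the line along which they close (so a half turn about z gives the same grasp; the last joint's range is limited). The gripper opens to 85 mm and grips with 20 to 120 N. Pads are 22 mm wide; open, the fingers measure 114 mm over their backs; the gripper's body (76 mm by 85 mm) begins 54 mm behind the grasp point. The pads swing forward as they close: fully open they stand 13 mm farther back than shut.
Start: joints at [-1.375, 0.417, -0.01, 1.614, 0.005, 1.111, -0.053], TCP at [0.147, 0.608, 0.405] pointing down, gripper open.
Joint ranges: [-2.81, 2.81], [-0.39, 2.02], [-1.27, 1.25], [0.06, 2.57], [-1.19, 4.33], [0.19, 2], [-2.82, 2.82]. Speed limits (rad/s): [1.89, 1.89, 2.39, 2.39, 3.01, 3.01, 3.01].

INTERFACE

Orientations are given as a rotation vector (axis times angle).
In Python, from station import readout, read_camera, camera_model, ctrl gives the robot as it stands.
- The arm moves only by the tool send_rows, never from a script. Its argument "deltas" is a list of rows, each an object of numbers: "rx", "ry", "rz": the turn, a rotation vector about the world's x, y, z in degrees; "x", "y", "z": the shift along the world's x, y, z in mm; "hand": the finger opening in mm, from 0 to 85.4. In form: [{"rx": .., "ry": .., "rz": .., "x": .., "y": .., "z": .., "hand": ..}, ...]. A call has 1 to 20 rows; each row is the pose to reach, as a shift and turn from the pose commanded when the call began; what a row does not reach only later rows make up. A row lasts 1/12 s, in which the tool goes at most 41.7 mm and 7.16 degrees, less where a joint would pass 70% of its speed; a pose out of reach is approached as far as the arm can. A call with a gripper value outside its range is refused whole. The fingers move at their own pace and stop on an object; the grip force is fixed at half the most. Time passes only in rows, so rows that repeat a pose let the fingers close. It gives the time, the measured TCP pose, the force, the opening and the grip force at its end, in the units of the state.
- readout.sense(): the state, without advancing time (a new reading comes with each control period).
- read_camera(name): name is "scene" or "top" or "wrist"; returns the picture (420x560x3 uint8, blue, green, red); there is no depth.
- camera_model(name): a dict with "K" (3x3 intrinsics, pixels), "R" (3x3) and "t" (3): a world point X has camera coordinates R X + t. Camera axes: x right, y down, z forward; pixel columns grow to the right and rows downward; lengths in m; the calibration is good to about 2 mm. A picture is of the moment at which its call begins: read the wrist's pose just before it. camera_model takes no time and is no camera call; for the wrist camera it gives the pose at the moment of the call.
- ctrl.hand_in(): hands the job in; it is judged then, once.
The state is a dict: "t": time; "joint_pos": joint angles; "qd": joint speeds; "effort": joint torques, N m; "tool_pos": TCP position; "orientation": TCP orientation; "wrist_force": force on the tool from outside, world axes, zero at the start; "wrist_torque": the same for the moment, N m; "grip_width": finger opening in m; "grasp_force": force on a finger pad.
Only numpy, scipy, OpenCV 4.12 (cv2) and the standard library are available. Lean on these libraries where they do the work, as an engineer would, in place of code of your own. Each camera call takes 0.05 s, during which the arm holds its last target. There are 200 camera calls.

## Working session

There is one attempt and no reset: what is moved stays moved. The work goes in short steps, Python scripts to look and compute and a tool call to move; the robot and the scene stay as the last step left them, time stands still between calls to the robot, and variables do not carry over. Pictures are saved under pics/ and viewed, at most 10 in all, crops included, and the job is handed in when it is done.

Besides the shell and the picture viewer there is one more tool, called after "Emit:" as name(argument=value, ...), one argument or row to a line, values as JSON. send_rows: Moves the arm, as the interface text tells. Its arguments: {"type":"object","properties":{"deltas":{"type":"array","items":{"type":"object","properties":{"rx":{"type":"number"},"ry":{"type":"number"},"rz":{"type":"number"},"x":{"type":"number"},"y":{"type":"number"},"z":{"type":"number"},"hand":{"type":"number"}}}}},"required":["deltas"]}

```bash
mkdir -p pics; python3 - <<'E'
from station import readout, read_camera, camera_model, ctrl
import cv2,numpy as np
s=readout.sense();print(s['t'],s['tool_pos'],s['orientation'],s['grip_width'])
for n in("top","scene"):
    cv2.imwrite(f"pics/{n}0.png",read_camera(n));m=camera_model(n);print(n,np.array(m["K"]).tolist(),np.round(m["R"],4).tolist(),np.round(m["t"],4).tolist())
E
```

```text
0.0 [0.14654467 0.60743103 0.40406614] [-3.70993324e-01 -3.11951701e+00  1.90511046e-03] 0.08524195582088172
top [[470.4928061535485, 0.0, 280.6594041900302], [0.0, 470.4928061535485, 207.71397801045248], [0.0, 0.0, 1.0]] [[0.0204, -0.9998, 0.0051], [-0.9962, -0.0207, -0.0845], [0.0846, -0.0034, -0.9964]] [-0.1391, 0.6193, 0.8629]
scene [[541.422831137395, 0.0, 286.4205933809703], [0.0, 541.422831137395, 214.04352959654614], [0.0, 0.0, 1.0]] [[0.7445, -0.6672, 0.0219], [-0.4433, -0.5186, -0.7311], [0.4991, 0.5346, -0.6819]] [-0.5493, 0.2621, 0.8281]
```

View pics/top0.png

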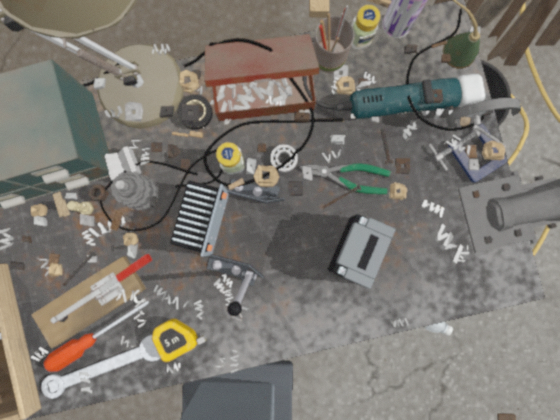

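View pics/scene0.png

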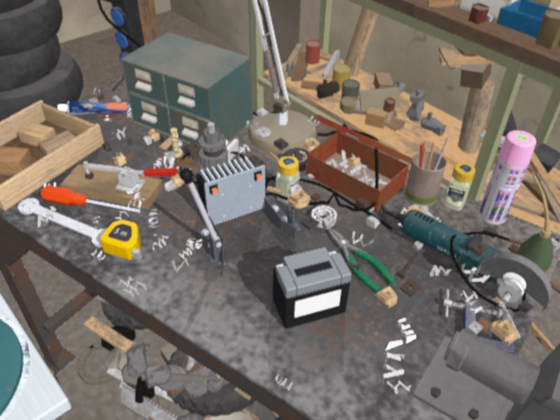

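```bash
python3 - <<'E'
import cv2
a=cv2.imread("pics/top0.png")[135:325,160:410];cv2.imwrite("pics/topc.png",cv2.resize(a,None,fx=3.1,fy=3.1,interpolation=cv2.INTER_CUBIC))
a=cv2.imread("pics/scene0.png")[145:335,160:410];cv2.imwrite("pics/scc.png",cv2.resize(a,None,fx=3.1,fy=3.1,interpolation=cv2.INTER_CUBIC))
E
```

```text
(no output)
```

View pics/topc.png

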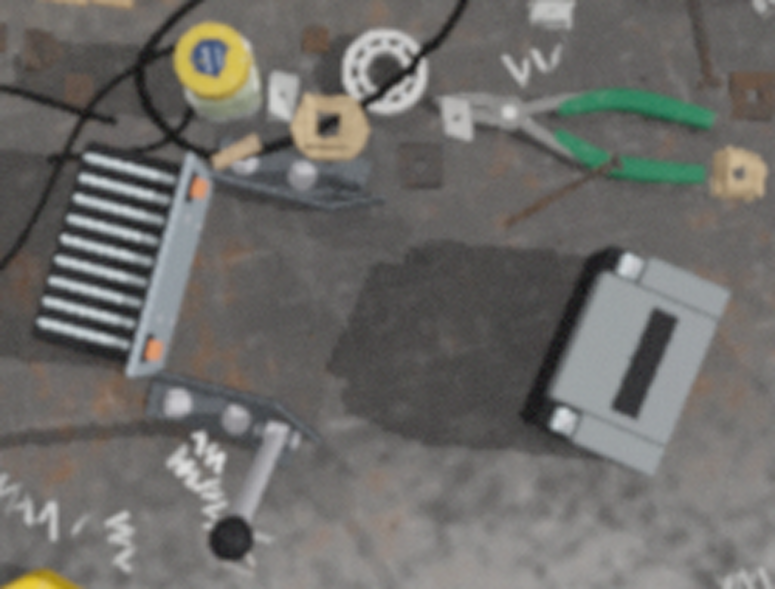

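View pics/scc.png

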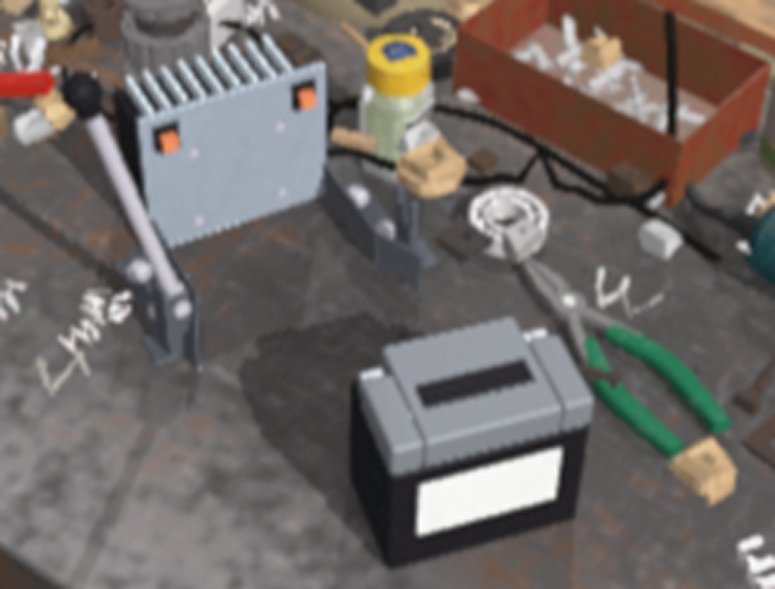

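```bash
cat > fit.py <<'E'
from station import camera_model
import numpy as np
from scipy.optimize import least_squares
M={n:camera_model(n) for n in("top","scene")}; O={"top":(160,135),"scene":(160,145)}
def proj(n,P):
    m=M[n];c=np.array(m["R"])@P+np.array(m["t"]);p=np.array(m["K"])@c;return p[:2]/p[2]
def W(q,l):
    c,s=np.cos(q[2]),np.sin(q[2]);return np.array([q[0]+c*l[0]-s*l[1],q[1]+s*l[0]+c*l[1],l[2]])
def fit(obs,q0,name):
    def f(q):return np.concatenate([proj(n,W(q,np.array([a,(q[3]*1000*b if w else b),h])/1000))-(np.array(p)/3.1+O[n]) for n,(a,b,h),p,w in obs])
    r=least_squares(f,q0,loss="soft_l1");print(name,np.round(r.x,4),"yaw deg",np.degrees(r.x[2]));print(np.round(f(r.x).reshape(-1,2),1).tolist());return r.x
if __name__=="__main__":
    b=fit([("top",(-35,-56.5,105),(730,293),0),("top",(-35,56.5,105),(655,473),0),("scene",(-35,56.5,0),(395,563),0),("scene",(-35,-56.5,0),(573,515),0),("scene",(35,56.5,0),(355,482),0)],[.5,0,1.4,.06],"battery")
    y=fit([("top",(-46,119,213),(231,539),0),("scene",(-46,119,213),(83,95),0),("top",(-73,76,30),(318,437),0),("top",(-73,-76,30),(382,200),0),("scene",(-73,76,0),(198,366),0),("scene",(-73,-76,0),(418,283),0),("scene",(35,1,112),(140,118),1),("scene",(35,-1,112),(326,65),1)],[.5,.3,1.4,.06],"bay")
    c,s=np.cos(y[2]),np.sin(y[2]);d=b[:2]-y[:2];print("battery in bay",c*d[0]+s*d[1],-s*d[0]+c*d[1],np.degrees(b[2]-y[2]))
    print("knob",W(y,np.array([-.046,.119,.213])),"face",W(b,np.array([-.035,0,.02])))
E
python3 fit.py
```

```text
battery [ 0.5477 -0.2714  1.1941  0.06  ] yaw deg 68.41444271956117
[[0.3, -3.2], [0.1, 0.0], [-1.8, 2.6], [1.4, 0.2], [-2.5, -2.3]]
bay [ 0.5841 -0.044   1.3335  0.0623] yaw deg 76.40229069970358
[[-0.3, -1.1], [-1.0, -1.6], [0.9, 0.3], [1.1, -1.8], [0.4, 0.7], [-0.2, 1.4], [-0.5, 0.2], [-1.3, -1.0]]
battery in bay -0.22962022809221636 -0.018030119934276057 -7.9878479801424245
knob [ 0.45764092 -0.0606938   0.213     ] face [ 0.53478427 -0.30392888  0.02      ]
```

Emit:
send_rows(
  deltas=[
    {"x": 303, "y": -407, "z": 60, "rz": -50, "hand": 60},
    {"x": 303, "y": -407, "z": 60, "rz": -50, "hand": 60},
    {"x": 303, "y": -407, "z": 60, "rz": -50, "hand": 60},
    {"x": 303, "y": -407, "z": 60, "rz": -50, "hand": 60},
    {"x": 303, "y": -407, "z": 60, "rz": -50, "hand": 60},
    {"x": 303, "y": -407, "z": 60, "rz": -50, "hand": 60},
    {"x": 303, "y": -407, "z": 60, "rz": -50, "hand": 60},
    {"x": 303, "y": -407, "z": 60, "rz": -50, "hand": 60},
    {"x": 303, "y": -407, "z": 60, "rz": -50, "hand": 60},
    {"x": 303, "y": -407, "z": 60, "rz": -50, "hand": 60},
    {"x": 303, "y": -407, "z": 60, "rz": -50, "hand": 60},
    {"x": 303, "y": -407, "z": 60, "rz": -50, "hand": 60},
    {"x": 303, "y": -407, "z": 60, "rz": -50, "hand": 60},
  ],
)

```text
invalid input at $.deltas[0]: expected keys rx, ry, rz, x, y, z, hand
```

Emit:
send_rows(
  deltas=[
    {"x": 20, "y": -663, "z": -60, "rz": -48},
    {"x": 20, "y": -663, "z": -60, "rz": -48},
    {"x": 20, "y": -663, "z": -60, "rz": -48},
    {"x": 20, "y": -663, "z": -60, "rz": -48},
    {"x": 20, "y": -663, "z": -60, "rz": -48},
    {"x": 20, "y": -663, "z": -60, "rz": -48},
    {"x": 20, "y": -663, "z": -60, "rz": -48},
    {"x": 20, "y": -663, "z": -60, "rz": -48},
    {"x": 20, "y": -663, "z": -60, "rz": -48},
    {"x": 20, "y": -663, "z": -60, "rz": -48},
    {"x": 20, "y": -663, "z": -60, "rz": -48},
    {"x": 20, "y": -663, "z": -60, "rz": -48},
    {"x": 20, "y": -663, "z": -60, "rz": -48},
    {"x": 20, "y": -663, "z": -60, "rz": -48},
    {"x": 20, "y": -663, "z": -60, "rz": -48},
    {"x": 20, "y": -663, "z": -60, "rz": -48},
    {"x": 20, "y": -663, "z": -60, "rz": -48},
    {"x": 20, "y": -663, "z": -60, "rz": -48},
  ],
)

```text
invalid input at $.deltas[0]: expected keys rx, ry, rz, x, y, z, hand
```

All keys are required.

Emit:
send_rows(
  deltas=[
    {"rx": 0, "ry": 0, "rz": -50, "x": 303, "y": -407, "z": 60, "hand": 60},
    {"rx": 0, "ry": 0, "rz": -50, "x": 303, "y": -407, "z": 60, "hand": 60},
    {"rx": 0, "ry": 0, "rz": -50, "x": 303, "y": -407, "z": 60, "hand": 60},
    {"rx": 0, "ry": 0, "rz": -50, "x": 303, "y": -407, "z": 60, "hand": 60},
    {"rx": 0, "ry": 0, "rz": -50, "x": 303, "y": -407, "z": 60, "hand": 60},
    {"rx": 0, "ry": 0, "rz": -50, "x": 303, "y": -407, "z": 60, "hand": 60},
    {"rx": 0, "ry": 0, "rz": -50, "x": 303, "y": -407, "z": 60, "hand": 60},
    {"rx": 0, "ry": 0, "rz": -50, "x": 303, "y": -407, "z": 60, "hand": 60},
    {"rx": 0, "ry": 0, "rz": -50, "x": 303, "y": -407, "z": 60, "hand": 60},
    {"rx": 0, "ry": 0, "rz": -50, "x": 303, "y": -407, "z": 60, "hand": 60},
    {"rx": 0, "ry": 0, "rz": -50, "x": 303, "y": -407, "z": 60, "hand": 60},
    {"rx": 0, "ry": 0, "rz": -50, "x": 303, "y": -407, "z": 60, "hand": 60},
    {"rx": 0, "ry": 0, "rz": -50, "x": 303, "y": -407, "z": 60, "hand": 60},
  ],
)

```text
t: 1.18
tool_pos: [0.4523, 0.1952, 0.4655]
orientation: [1.662, 2.664, 0.001]
wrist_force: [0.6, -1.3, 0.2]
grip_width: 0.06
grasp_force: 0.0
```

Emit:
send_rows(
  deltas=[
    {"rx": 0, "ry": 0, "rz": -48, "x": 20, "y": -663, "z": -60, "hand": 60},
    {"rx": 0, "ry": 0, "rz": -48, "x": 20, "y": -663, "z": -60, "hand": 60},
    {"rx": 0, "ry": 0, "rz": -48, "x": 20, "y": -663, "z": -60, "hand": 60},
    {"rx": 0, "ry": 0, "rz": -48, "x": 20, "y": -663, "z": -60, "hand": 60},
    {"rx": 0, "ry": 0, "rz": -48, "x": 20, "y": -663, "z": -60, "hand": 60},
    {"rx": 0, "ry": 0, "rz": -48, "x": 20, "y": -663, "z": -60, "hand": 60},
    {"rx": 0, "ry": 0, "rz": -48, "x": 20, "y": -663, "z": -60, "hand": 60},
    {"rx": 0, "ry": 0, "rz": -48, "x": 20, "y": -663, "z": -60, "hand": 60},
    {"rx": 0, "ry": 0, "rz": -48, "x": 20, "y": -663, "z": -60, "hand": 60},
    {"rx": 0, "ry": 0, "rz": -48, "x": 20, "y": -663, "z": -60, "hand": 60},
    {"rx": 0, "ry": 0, "rz": -48, "x": 20, "y": -663, "z": -60, "hand": 60},
    {"rx": 0, "ry": 0, "rz": -48, "x": 20, "y": -663, "z": -60, "hand": 60},
    {"rx": 0, "ry": 0, "rz": -48, "x": 20, "y": -663, "z": -60, "hand": 60},
    {"rx": 0, "ry": 0, "rz": -48, "x": 20, "y": -663, "z": -60, "hand": 60},
    {"rx": 0, "ry": 0, "rz": -48, "x": 20, "y": -663, "z": -60, "hand": 60},
    {"rx": 0, "ry": 0, "rz": -48, "x": 20, "y": -663, "z": -60, "hand": 60},
    {"rx": 0, "ry": 0, "rz": -48, "x": 20, "y": -663, "z": -60, "hand": 60},
    {"rx": 0, "ry": 0, "rz": -48, "x": 20, "y": -663, "z": -60, "hand": 60},
  ],
)

```text
t: 2.68
tool_pos: [0.4683, -0.4646, 0.4034]
orientation: [-2.6, -1.761, 0.003]
wrist_force: [-0.2, 1.4, -0.6]
grip_width: 0.0597
grasp_force: 0.0
```

Emit:
send_rows(
  deltas=[
    {"rx": 37.2, "ry": -14.7, "rz": 0, "x": 0, "y": 0, "z": 0, "hand": 60},
    {"rx": 37.2, "ry": -14.7, "rz": 0, "x": 0, "y": 0, "z": 0, "hand": 60},
    {"rx": 37.2, "ry": -14.7, "rz": 0, "x": 0, "y": 0, "z": 0, "hand": 60},
    {"rx": 37.2, "ry": -14.7, "rz": 0, "x": 0, "y": 0, "z": 0, "hand": 60},
    {"rx": 37.2, "ry": -14.7, "rz": 0, "x": 0, "y": 0, "z": 0, "hand": 60},
    {"rx": 37.2, "ry": -14.7, "rz": 0, "x": 0, "y": 0, "z": 0, "hand": 60},
    {"rx": 37.2, "ry": -14.7, "rz": 0, "x": 0, "y": 0, "z": -240, "hand": 60},
    {"rx": 37.2, "ry": -14.7, "rz": 0, "x": 0, "y": 0, "z": -240, "hand": 60},
    {"rx": 37.2, "ry": -14.7, "rz": 0, "x": 0, "y": 0, "z": -240, "hand": 60},
    {"rx": 37.2, "ry": -14.7, "rz": 0, "x": 0, "y": 0, "z": -240, "hand": 60},
    {"rx": 37.2, "ry": -14.7, "rz": 0, "x": 0, "y": 0, "z": -240, "hand": 60},
    {"rx": 37.2, "ry": -14.7, "rz": 0, "x": 0, "y": 0, "z": -240, "hand": 60},
    {"rx": 37.2, "ry": -14.7, "rz": 0, "x": 0, "y": 0, "z": -240, "hand": 60},
    {"rx": 37.2, "ry": -14.7, "rz": 0, "x": 0, "y": 0, "z": -240, "hand": 60},
    {"rx": 37.2, "ry": -14.7, "rz": 0, "x": 0, "y": 0, "z": -240, "hand": 60},
  ],
)

```text
t: 3.93
tool_pos: [0.4704, -0.4624, 0.167]
orientation: [-2.181, -1.486, -0.794]
wrist_force: [-0.7, -1.1, 0.3]
grip_width: 0.0601
grasp_force: 0.0
```

```bash
python3 - <<'E'
from station import readout, read_camera
import cv2,numpy as np
s=readout.sense();print(s['t'],s['tool_pos'],s['joint_pos'])
a=read_camera("scene")[200:420,200:560];b=read_camera("top")[130:350,200:560]
cv2.imwrite("pics/p1.png",np.vstack([cv2.resize(x,None,fx=1.36,fy=1.36,interpolation=cv2.INTER_CUBIC) for x in(a,b)]))
E
```

```text
3.9333 [ 0.47040846 -0.46244172  0.16703516] [ 0.54598685  0.91689377  0.4566985   1.55356925 -0.96848901  1.37086871
  1.06439746]
```

View pics/p1.png

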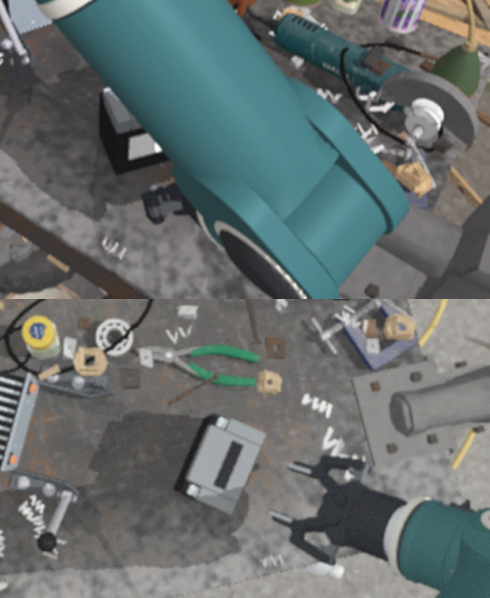

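Emit:
send_rows(
  deltas=[
    {"rx": 0, "ry": 0, "rz": 0, "x": 0, "y": 0, "z": -21, "hand": 60},
    {"rx": 0, "ry": 0, "rz": 0, "x": 0, "y": 0, "z": -21, "hand": 60},
    {"rx": 0, "ry": 0, "rz": 0, "x": 8, "y": 18, "z": -21, "hand": 60},
    {"rx": 0, "ry": 0, "rz": 0, "x": 16, "y": 37, "z": -21, "hand": 60},
    {"rx": 0, "ry": 0, "rz": 0, "x": 18, "y": 42, "z": -21, "hand": 60},
    {"rx": 0, "ry": 0, "rz": 0, "x": 20, "y": 47, "z": -21, "hand": 60},
    {"rx": 0, "ry": 0, "rz": 0, "x": 22, "y": 51, "z": -21, "hand": 60},
    {"rx": 0, "ry": 0, "rz": 0, "x": 23, "y": 55, "z": -21, "hand": 60},
  ],
)

```text
t: 4.7
tool_pos: [0.4925, -0.4088, 0.145]
orientation: [-2.185, -1.484, -0.794]
wrist_force: [-2.8, -10.6, 7.2]
grip_width: 0.06
grasp_force: 5.3
```

Emit:
send_rows(
  deltas=[
    {"rx": 0, "ry": 0, "rz": 0.4, "x": 2, "y": 6, "z": 0, "hand": 60},
    {"rx": 0, "ry": 0, "rz": 0.9, "x": 4, "y": 12, "z": 0, "hand": 60},
    {"rx": 0, "ry": 0, "rz": 1.4, "x": 6, "y": 18, "z": 0, "hand": 60},
    {"rx": 0, "ry": 0, "rz": 2, "x": 7, "y": 24, "z": 0, "hand": 60},
    {"rx": 0, "ry": 0, "rz": 2.6, "x": 9, "y": 30, "z": 0, "hand": 60},
    {"rx": 0, "ry": 0, "rz": 3.2, "x": 10, "y": 36, "z": 0, "hand": 60},
    {"rx": 0, "ry": 0, "rz": 3.8, "x": 12, "y": 42, "z": 0, "hand": 60},
    {"rx": 0, "ry": 0, "rz": 4.4, "x": 13, "y": 48, "z": 0, "hand": 60},
    {"rx": 0, "ry": 0, "rz": 5, "x": 15, "y": 54, "z": 0, "hand": 60},
    {"rx": 0, "ry": 0, "rz": 5.6, "x": 16, "y": 60, "z": 0, "hand": 60},
    {"rx": 0, "ry": 0, "rz": 6.2, "x": 18, "y": 66, "z": 0, "hand": 60},
    {"rx": 0, "ry": 0, "rz": 6.8, "x": 20, "y": 72, "z": 0, "hand": 60},
    {"rx": 0, "ry": 0, "rz": 7.4, "x": 21, "y": 78, "z": 0, "hand": 60},
    {"rx": 0, "ry": 0, "rz": 8, "x": 23, "y": 84, "z": 0, "hand": 60},
    {"rx": 0, "ry": 0, "rz": 8, "x": 24, "y": 90, "z": 0, "hand": 60},
    {"rx": 0, "ry": 0, "rz": 8, "x": 25, "y": 95, "z": 0, "hand": 60},
  ],
)

```text
t: 6.03
tool_pos: [0.5173, -0.3145, 0.1449]
orientation: [-2.056, -1.616, -0.746]
wrist_force: [-1.4, -10.8, 7.5]
grip_width: 0.06
grasp_force: 5.8
```

```bash
python3 - <<'E'
from station import readout, read_camera
import cv2,numpy as np
s=readout.sense();print(s['t'],s['tool_pos'],s['joint_pos'],s['wrist_force'])
a=read_camera("top")
cv2.imwrite("pics/top2.png",a);cv2.imwrite("pics/p2.png",cv2.resize(a[135:325,160:410],None,fx=3.1,fy=3.1,interpolation=cv2.INTER_CUBIC))
E
```

```text
6.0333 [ 0.51734124 -0.31452537  0.14493151] [ 0.35201982  0.85961825  0.38183504  1.72247062 -0.99856254  1.22278438
  1.08587926] [ -1.39277517 -10.75244958   7.49431015]
```

View pics/p2.png

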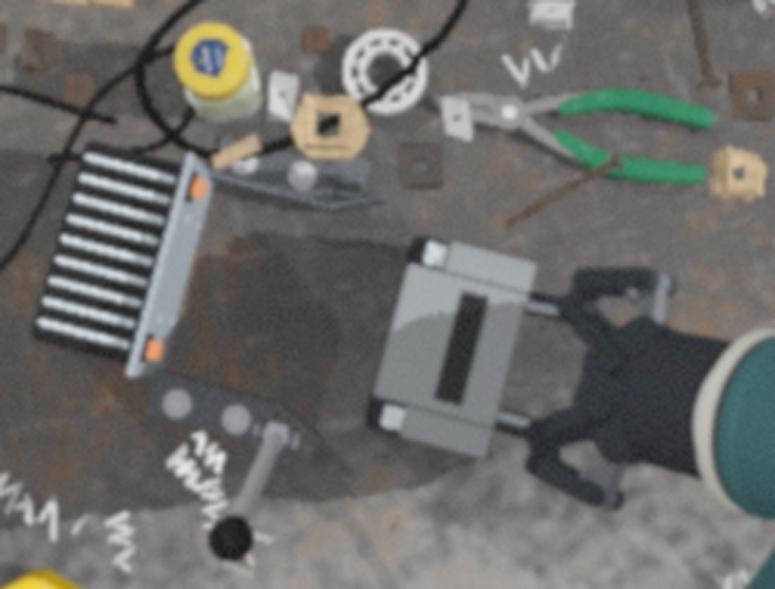

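```bash
python3 - <<'E'
from fit import *
m=M["top"];K=np.array(m["K"]);R=np.array(m["R"]);t=np.array(m["t"])
def back(p,z):
    d=R.T@np.linalg.inv(K)@np.array([p[0]/3.1+160,p[1]/3.1+135,1]);c=-R.T@t;return (c+d*(z-c[2])/d[2])[:2]
Y=np.array([.5841,-.044]);c,s=np.cos(1.3335),np.sin(1.3335)
bay=lambda w:np.round(np.array([[c,s],[-s,c]])@(w-Y)*1000,1)
for n,p,z in [("back-",(537,262),.105),("back+",(485,457),.105),("old-",(730,293),.105),("old+",(655,473),.105),("panel-",(187,155),.112),("panel+",(128,372),.112),("guide+",(318,437),.03),("guide-",(382,200),.03),("knob",(231,539),.213),("term-",(434,254),.1),("term+",(390,418),.1)]: print(n,bay(back(p,z)))
E
```

```text
back- [-165.1  -53. ]
back+ [-163.8   58.1]
old- [-272.8  -63.7]
old+ [-256.2   42.8]
panel- [ 37.4 -60.5]
panel+ [36.9 62.9]
guide+ [-71.1  75.9]
guide- [-71.9 -72.1]
knob [-46.7 120.5]
term- [-108.8  -43.1]
term+ [-108.1   51.1]
```

Emit:
send_rows(
  deltas=[
    {"rx": 0, "ry": 0, "rz": 0, "x": 1, "y": 6, "z": 0, "hand": 60},
    {"rx": 0, "ry": 0, "rz": 0, "x": 3, "y": 12, "z": 0, "hand": 60},
    {"rx": 0, "ry": 0, "rz": -0.3, "x": 4, "y": 18, "z": 0, "hand": 60},
    {"rx": 0, "ry": 0, "rz": -0.4, "x": 6, "y": 24, "z": 0, "hand": 60},
    {"rx": 0, "ry": 0, "rz": -0.4, "x": 7, "y": 30, "z": 0, "hand": 60},
    {"rx": 0, "ry": 0, "rz": -0.4, "x": 9, "y": 36, "z": 0, "hand": 60},
    {"rx": 0, "ry": 0, "rz": -0.4, "x": 10, "y": 42, "z": 0, "hand": 60},
    {"rx": 0, "ry": 0, "rz": -0.4, "x": 12, "y": 48, "z": 0, "hand": 60},
    {"rx": 0, "ry": 0, "rz": -0.4, "x": 13, "y": 54, "z": 0, "hand": 60},
    {"rx": 0, "ry": 0, "rz": -0.4, "x": 15, "y": 60, "z": 0, "hand": 60},
    {"rx": 0, "ry": 0, "rz": -0.4, "x": 16, "y": 66, "z": 0, "hand": 60},
    {"rx": 0, "ry": 0, "rz": -0.4, "x": 18, "y": 72, "z": 0, "hand": 60},
  ],
)

```text
t: 7.08
tool_pos: [0.5353, -0.2429, 0.1448]
orientation: [-2.063, -1.609, -0.749]
wrist_force: [-3.9, -11.7, 8.0]
grip_width: 0.0599
grasp_force: 6.1
```

Emit:
send_rows(
  deltas=[
    {"rx": 0, "ry": 0, "rz": 0, "x": 1, "y": 5, "z": 0, "hand": 60},
    {"rx": 0, "ry": 0, "rz": 0, "x": 2, "y": 10, "z": 0, "hand": 60},
    {"rx": 0, "ry": 0, "rz": 0, "x": 4, "y": 15, "z": 0, "hand": 60},
    {"rx": 0, "ry": 0, "rz": 0, "x": 5, "y": 20, "z": 0, "hand": 60},
    {"rx": 0, "ry": 0, "rz": 0, "x": 6, "y": 25, "z": 0, "hand": 60},
    {"rx": 0, "ry": 0, "rz": 0, "x": 7, "y": 30, "z": 0, "hand": 60},
    {"rx": 0, "ry": 0, "rz": 0, "x": 8, "y": 35, "z": 0, "hand": 60},
    {"rx": 0, "ry": 0, "rz": 0, "x": 9, "y": 39, "z": 0, "hand": 60},
  ],
)

```text
t: 7.75
tool_pos: [0.5446, -0.2037, 0.1448]
orientation: [-2.063, -1.609, -0.75]
wrist_force: [-2.6, -11.2, 9.2]
grip_width: 0.06
grasp_force: 6.0
```

```bash
python3 - <<'E'
from station import readout, read_camera
import cv2,numpy as np
s=readout.sense();print(s['t'],s['tool_pos'],s['joint_pos'],s['wrist_force'])
a=read_camera("top")[135:325,130:410];b=read_camera("scene")[130:320,130:410]
cv2.imwrite("pics/p3.png",np.vstack([cv2.resize(x,None,fx=1.57,fy=1.57,interpolation=cv2.INTER_CUBIC) for x in(a,b)]))
E
```

```text
7.75 [ 0.54456293 -0.20374414  0.144794  ] [ 0.21073737  0.80271089  0.31702076  1.82643986 -1.08746993  1.09187546
  1.01853204] [ -2.64087893 -11.19337555   9.22652849]
```

View pics/p3.png

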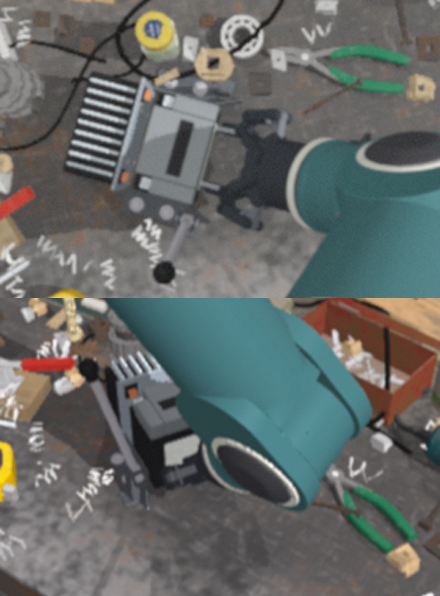

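Emit:
send_rows(
  deltas=[
    {"rx": 0, "ry": 0, "rz": 0, "x": 0.5, "y": 3, "z": 0, "hand": 60},
    {"rx": 0, "ry": 0, "rz": 0, "x": 1, "y": 5, "z": 0, "hand": 60},
    {"rx": 0, "ry": 0, "rz": 0, "x": 1.5, "y": 7, "z": 0, "hand": 60},
    {"rx": 0, "ry": 0, "rz": 0, "x": 2, "y": 9, "z": 0, "hand": 60},
    {"rx": 0, "ry": 0, "rz": 0, "x": 2.5, "y": 11, "z": 0, "hand": 60},
  ],
)

```text
t: 8.27
tool_pos: [0.547, -0.193, 0.1447]
orientation: [-2.063, -1.609, -0.749]
wrist_force: [-2.8, -10.4, 7.0]
grip_width: 0.06
grasp_force: 5.7
```

Emit:
send_rows(
  deltas=[
    {"rx": 0, "ry": 0, "rz": 0, "x": 0.5, "y": 1, "z": 0, "hand": 60},
    {"rx": 0, "ry": 0, "rz": 0, "x": 0.5, "y": 2, "z": 0, "hand": 60},
    {"rx": 0, "ry": 0, "rz": 0, "x": 0.5, "y": 3, "z": 0, "hand": 60},
  ],
)

```text
t: 8.52
tool_pos: [0.5476, -0.19, 0.1447]
orientation: [-2.063, -1.609, -0.75]
wrist_force: [-1.4, -10.9, 5.9]
grip_width: 0.0599
grasp_force: 5.4
```

Emit:
send_rows(
  deltas=[
    {"rx": 0, "ry": 0, "rz": 0, "x": 0.5, "y": 1, "z": 0, "hand": 60},
    {"rx": 0, "ry": 0, "rz": 0, "x": 0.5, "y": 2, "z": 0, "hand": 60},
    {"rx": 0, "ry": 0, "rz": 0, "x": 0.5, "y": 3, "z": 0, "hand": 60},
  ],
)

```text
t: 8.77
tool_pos: [0.5477, -0.1891, 0.145]
orientation: [-2.068, -1.609, -0.748]
wrist_force: [-7.6, -29.1, 13.9]
grip_width: 0.06
grasp_force: 14.8
```

Emit:
send_rows(
  deltas=[
    {"rx": 0, "ry": 0, "rz": 0, "x": 0.2, "y": 1, "z": 0, "hand": 60},
    {"rx": 0, "ry": 0, "rz": 0, "x": 0.4, "y": 2, "z": 0, "hand": 60},
  ],
)

```text
t: 8.93
tool_pos: [0.5478, -0.1885, 0.1452]
orientation: [-2.071, -1.609, -0.748]
wrist_force: [-11.7, -38.3, 17.9]
grip_width: 0.0598
grasp_force: 19.9
```

Emit:
send_rows(
  deltas=[
    {"rx": 0, "ry": 0, "rz": 0, "x": -2, "y": -10, "z": 0, "hand": 60},
    {"rx": 0, "ry": 0, "rz": 0, "x": -9, "y": -40, "z": 0, "hand": 60},
    {"rx": 0, "ry": 0, "rz": 0, "x": -18, "y": -75, "z": 2, "hand": 60},
    {"rx": 0, "ry": 0, "rz": 0, "x": -26, "y": -110, "z": 5, "hand": 60},
    {"rx": 0, "ry": 0, "rz": 0, "x": -28, "y": -120, "z": 40, "hand": 30},
    {"rx": 0, "ry": 0, "rz": 0, "x": -28, "y": -120, "z": 80, "hand": 0},
    {"rx": 0, "ry": 0, "rz": 0, "x": -28, "y": -120, "z": 120, "hand": 0},
    {"rx": -38.8, "ry": 9.7, "rz": 0, "x": -28, "y": -120, "z": 320, "hand": 0},
    {"rx": -38.8, "ry": 9.7, "rz": 0, "x": -28, "y": -120, "z": 320, "hand": 0},
    {"rx": -38.8, "ry": 9.7, "rz": 0, "x": -28, "y": -120, "z": 320, "hand": 0},
    {"rx": -38.8, "ry": 9.7, "rz": 0, "x": -28, "y": -120, "z": 320, "hand": 0},
    {"rx": -38.8, "ry": 9.7, "rz": 0, "x": -28, "y": -120, "z": 320, "hand": 0},
    {"rx": -38.8, "ry": 9.7, "rz": 0, "x": -28, "y": -120, "z": 320, "hand": 0},
    {"rx": -38.8, "ry": 9.7, "rz": 0, "x": -28, "y": -120, "z": 320, "hand": 0},
    {"rx": -38.8, "ry": 9.7, "rz": 0, "x": -28, "y": -120, "z": 320, "hand": 0},
  ],
)

```text
t: 10.18
tool_pos: [0.5203, -0.302, 0.4636]
orientation: [-2.473, -1.933, -0.002]
wrist_force: [-0.6, 0.3, -0.0]
grip_width: 0.0002
grasp_force: 0.0
```

```bash
python3 - <<'E'
from station import readout, read_camera
import cv2,numpy as np
s=readout.sense();print(s['t'],s['tool_pos'],s['orientation'],s['joint_pos'])
a=read_camera("top")[135:325,160:410];b=read_camera("scene")[130:320,160:410]
cv2.imwrite("pics/p4.png",np.vstack([cv2.resize(x,None,fx=1.57,fy=1.57,interpolation=cv2.INTER_CUBIC) for x in(a,b)]))
E
```

```text
10.1833 [ 0.5203402  -0.30203716  0.46363615] [-2.47306667e+00 -1.93335736e+00 -2.28485653e-03] [-0.06938316  0.39611838  0.72505285  1.6228129  -0.27720335  1.22990592
  0.46751369]
```

View pics/p4.png

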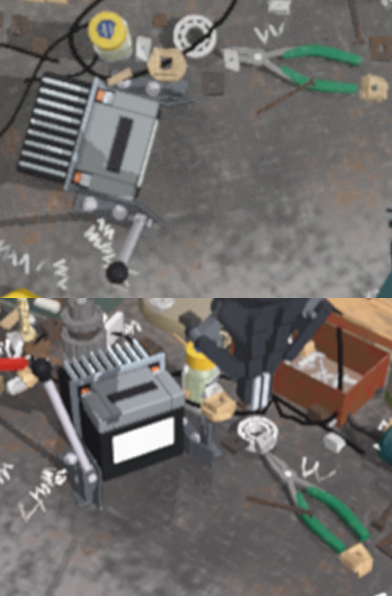

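Emit:
send_rows(
  deltas=[
    {"rx": 0, "ry": 0, "rz": 0, "x": -121, "y": 256, "z": 0, "hand": 0},
    {"rx": 0, "ry": 0, "rz": 0, "x": -121, "y": 256, "z": 0, "hand": 0},
    {"rx": 0, "ry": 0, "rz": 0, "x": -121, "y": 256, "z": 0, "hand": 0},
    {"rx": 0, "ry": 0, "rz": 0, "x": -121, "y": 256, "z": 0, "hand": 0},
    {"rx": 0, "ry": 0, "rz": 0, "x": -121, "y": 256, "z": 0, "hand": 0},
    {"rx": 0, "ry": 0, "rz": 0, "x": -121, "y": 256, "z": 0, "hand": 0},
    {"rx": 0, "ry": 0, "rz": 0, "x": -121, "y": 256, "z": 0, "hand": 0},
    {"rx": 0, "ry": 0, "rz": 0, "x": -121, "y": 256, "z": 0, "hand": 0},
    {"rx": 0, "ry": 0, "rz": 0, "x": -121, "y": 256, "z": 0, "hand": 0},
    {"rx": 0, "ry": 0, "rz": 0, "x": -121, "y": 256, "z": -95, "hand": 0},
    {"rx": 0, "ry": 0, "rz": 0, "x": -121, "y": 256, "z": -95, "hand": 0},
    {"rx": 0, "ry": 0, "rz": 0, "x": -121, "y": 256, "z": -95, "hand": 0},
    {"rx": 0, "ry": 0, "rz": 0, "x": -121, "y": 256, "z": -95, "hand": 0},
  ],
)

```text
t: 11.37
tool_pos: [0.3988, -0.0476, 0.3658]
orientation: [-2.476, -1.928, 0.01]
wrist_force: [-0.6, -0.0, -0.3]
grip_width: -0.0001
grasp_force: 0.0
```

Emit:
send_rows(
  deltas=[
    {"rx": 0, "ry": 0, "rz": 0, "x": 15, "y": -4, "z": 0, "hand": 0},
    {"rx": 0, "ry": 0, "rz": 0, "x": 25, "y": -6, "z": 0, "hand": 0},
    {"rx": 0, "ry": 0, "rz": 0, "x": 31, "y": -7, "z": 0, "hand": 0},
    {"rx": 0, "ry": 0, "rz": 0, "x": 37, "y": -9, "z": 0, "hand": 0},
    {"rx": 0, "ry": 0, "rz": 0, "x": 43, "y": -10, "z": 0, "hand": 0},
    {"rx": 0, "ry": 0, "rz": 0, "x": 49, "y": -12, "z": 0, "hand": 0},
    {"rx": 0, "ry": 0, "rz": 0, "x": 55, "y": -13, "z": 0, "hand": 0},
    {"rx": 0, "ry": 0, "rz": 0, "x": 61, "y": -15, "z": 0, "hand": 0},
    {"rx": 0, "ry": 0, "rz": 0, "x": 67, "y": -16, "z": 0, "hand": 0},
    {"rx": 0, "ry": 0, "rz": 0, "x": 73, "y": -18, "z": 0, "hand": 0},
    {"rx": 0, "ry": 0, "rz": 0, "x": 79, "y": -19, "z": 0, "hand": 0},
    {"rx": 0, "ry": 0, "rz": 0, "x": 84, "y": -20, "z": 0, "hand": 0},
    {"rx": 0, "ry": 0, "rz": 0, "x": 89, "y": -21, "z": 0, "hand": 0},
  ],
)

```text
t: 12.45
tool_pos: [0.489, -0.0676, 0.3686]
orientation: [-2.475, -1.934, 0.001]
wrist_force: [-0.3, 0.3, -0.7]
grip_width: 0.0
grasp_force: 0.0
```

Emit:
send_rows(
  deltas=[
    {"rx": 0, "ry": 0, "rz": 0, "x": 0, "y": 0, "z": 0, "hand": 0},
    {"rx": 0, "ry": 0, "rz": 0, "x": 0, "y": 0, "z": 0, "hand": 0},
    {"rx": 0, "ry": 0, "rz": 0, "x": -50, "y": 12, "z": 0, "hand": 0},
    {"rx": 0, "ry": 0, "rz": 0, "x": -50, "y": 12, "z": 0, "hand": 0},
    {"rx": 0, "ry": 0, "rz": 0, "x": -50, "y": 12, "z": 80, "hand": 0},
    {"rx": 0, "ry": 0, "rz": 0, "x": -50, "y": 12, "z": 80, "hand": 0},
    {"rx": 0, "ry": 0, "rz": 0, "x": -50, "y": 12, "z": 80, "hand": 0},
    {"rx": 0, "ry": 0, "rz": 0, "x": -50, "y": 12, "z": 80, "hand": 0},
    {"rx": 0, "ry": 0, "rz": 0, "x": -50, "y": 12, "z": 80, "hand": 0},
    {"rx": 0, "ry": 0, "rz": 0, "x": -50, "y": 12, "z": 80, "hand": 0},
    {"rx": 0, "ry": 0, "rz": 0, "x": -50, "y": 12, "z": 80, "hand": 0},
    {"rx": 0, "ry": 0, "rz": 0, "x": -50, "y": 12, "z": 80, "hand": 0},
    {"rx": 0, "ry": 0, "rz": 0, "x": -50, "y": 12, "z": 80, "hand": 0},
    {"rx": 0, "ry": 0, "rz": 0, "x": -50, "y": 12, "z": 80, "hand": 0},
    {"rx": 0, "ry": 0, "rz": 0, "x": -50, "y": 12, "z": 80, "hand": 0},
    {"rx": 0, "ry": 0, "rz": 0, "x": -50, "y": 12, "z": 80, "hand": 0},
    {"rx": 0, "ry": 0, "rz": 0, "x": -50, "y": 12, "z": 80, "hand": 0},
    {"rx": 0, "ry": 0, "rz": 0, "x": -50, "y": 12, "z": 80, "hand": 0},
    {"rx": 0, "ry": 0, "rz": 0, "x": -50, "y": 12, "z": 80, "hand": 0},
    {"rx": 0, "ry": 0, "rz": 0, "x": -50, "y": 12, "z": 80, "hand": 0},
  ],
)

```text
t: 14.12
tool_pos: [0.4385, -0.0554, 0.4487]
orientation: [-2.475, -1.934, 0.001]
wrist_force: [-0.5, 0.9, 0.4]
grip_width: 0.0001
grasp_force: 0.0
```

```bash
python3 - <<'E'
from station import readout, read_camera
import cv2,numpy as np
s=readout.sense();print(s['t'],s['tool_pos'])
a=read_camera("top")[135:325,160:410];b=read_camera("scene")[130:320,160:410]
cv2.imwrite("pics/p5.png",np.vstack([cv2.resize(x,None,fx=1.57,fy=1.57,interpolation=cv2.INTER_CUBIC) for x in(a,b)]))
E
```

```text
14.1167 [ 0.43850825 -0.05543955  0.44868404]
```

View pics/p5.png

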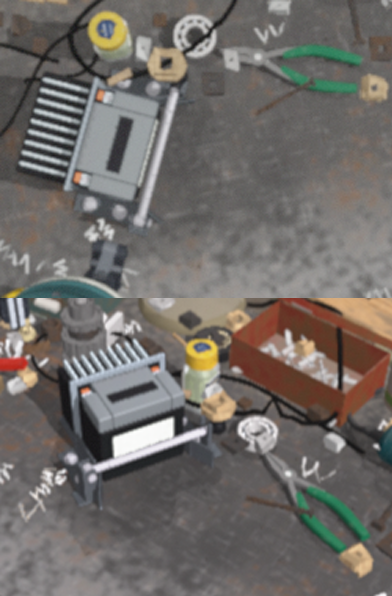

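Emit:
send_rows(
  deltas=[
    {"rx": 0, "ry": 0, "rz": 0, "x": 0, "y": 0, "z": 0, "hand": 0},
    {"rx": 0, "ry": 0, "rz": 0, "x": 0, "y": 0, "z": 0, "hand": 0},
    {"rx": 0, "ry": 0, "rz": 0, "x": 0, "y": 0, "z": 0, "hand": 0},
    {"rx": 0, "ry": 0, "rz": 0, "x": 0, "y": 0, "z": 0, "hand": 0},
    {"rx": 0, "ry": 0, "rz": 0, "x": 0, "y": 0, "z": 0, "hand": 0},
    {"rx": 0, "ry": 0, "rz": 0, "x": 0, "y": 0, "z": 0, "hand": 0},
    {"rx": 0, "ry": 0, "rz": 0, "x": 0, "y": 0, "z": 0, "hand": 0},
    {"rx": 0, "ry": 0, "rz": 0, "x": 0, "y": 0, "z": 0, "hand": 0},
    {"rx": 0, "ry": 0, "rz": 0, "x": 0, "y": 0, "z": 0, "hand": 0},
    {"rx": 0, "ry": 0, "rz": 0, "x": 0, "y": 0, "z": 0, "hand": 0},
    {"rx": 0, "ry": 0, "rz": 0, "x": 0, "y": 0, "z": 0, "hand": 0},
    {"rx": 0, "ry": 0, "rz": 0, "x": 0, "y": 0, "z": 0, "hand": 0},
  ],
)

```text
t: 15.22
tool_pos: [0.4385, -0.0555, 0.4487]
orientation: [-2.475, -1.934, 0.001]
wrist_force: [-0.9, 0.6, -0.4]
grip_width: -0.0004
grasp_force: 0.0
```

```bash
python3 -c "
from station import ctrl
print(ctrl.hand_in())"
```

```text
the job is handed in; nothing more can be done
None
```

I pushed the battery home against the contact panel and dropped the bar across the bay's mouth into its fork, then handed the job in at about 15 s; the last pictures show the jar, cutters and bearing where they were, but hand-in returned no verdict.

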